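Refit the gas hob knob after cleaning and hold it pressed

ROBOT

A 7-joint arm with a two-finger parallel gripper is mounted at the origin on the work surface. World frame = base frame: x ahead of the robot, y to its left, z up, the work surface at z = 0. Lengths are in m, angles in rad, forces in N, time in s.
With the tool pointing down it reaches from about 0.4 to 0.85 m from the base axis. Payload 4.5 kg.
Tool frame: the origin (TCP) lies where the fingers leave the gripper's body, on its centre line; the fingertips stand 64 mm ahead of it and the grasp point (between the pads) lies 45 mm ahead of it; z points along the fingers, y is the line along which they close (so a half turn about z gives the same grasp; the last joint's range is limited). The gripper opens to 88 mm and grips with 3 to 60 N. Pads are 18 mm wide; open, the fingers measure 123 mm over their backs; the gripper's body (75 mm by 187 mm) begins 45 mm behind the grasp point.
Start: joints at [1.238, 0.689, -0.195, 1.565, 0.157, 0.902, -0.215], TCP at [0.224, -0.583, 0.303] pointing down, gripper open.
Joint ranges: [-3.01, 3.01], [-0.46, 2.08], [-1.47, 1.51], [0.13, 2.56], [-1, 4.14], [0.04, 2.09], [-2.66, 2.66]. Speed limits (rad/s): [2.57, 2.57, 3.14, 3.14, 3.14, 3.14, 3.14].

INTERFACE

Orientations are given as a unit quaternion [x, y, z, w].
In Python, from plant import r gives the robot as it stands.
- The arm moves only by the tool play_rows, never from a script. Its arguments are lists of equal length, an entry for each row: "translation": the shift along the tool's x, y, z in m, a list of three; "delta_rot": the turn, a rotation vector about the tool's x, y, z in degrees, a list of three; "grip": the opening, from -1 (shut) to 1 (fully open). In form: {"translation": [[x, y, z], ...], "delta_rot": [[rx, ry, rz], ...], "grip": [grip, ...]}. A call has 1 to 20 rows; each row shifts and turns the commanded pose from where the row before left it, along the tool's axes as they then stand; what a row does not reach is not made up. A row lasts 1/8 s, in which the tool goes at most 62.5 mm and 10.7 degrees, less where a joint would pass 70% of its speed; a pose out of reach is approached as far as the arm can. A call with a gripper value outside its range is refused whole. The fingers move at their own pace and stop on an object; "squeeze" is the grip in N (left out, the last holds). Time passes only in rows, so rows that do not move let the fingers close. It gives the time, the measured TCP pose, the force, the opening and the grip force at its end, in the units of the state.
- r.get_state(): the state, without advancing time (a new reading comes with each control period).
- r.snapshot(name): name is "scene" or "side" or "wrist"; returns the picture (480x640x3 uint8, blue, green, red); there is no depth.
- r.get_calibration(name): a dict with "intrinsics" (3x3 intrinsics, pixels), "k1" (the pictures are not rectified: a ray, as slopes to the right and down, at radius r is drawn at 1 + k1 r^2 times it, then the intrinsics apply), "eye" and "rotation" of the camera in the world. Camera axes: x right, y up, looking along -z (the intrinsics and any distortion apply to the point x, -y, -z); pixel columns grow to the right and rows downward; lengths in m; the calibration is good to about 2 mm. A picture is of the moment at which its call begins: read the wrist's pose just before it. get_calibration takes no time and is no camera call; for the wrist camera it gives the pose at the moment of the call.
- r.finish_job(): hands the job in; it is judged then, once.
Trained networks look in the newest picture that a camera, given by its name, has taken for a name from the list of things; names that differ only in an ending like _2 or _b are one class to them, and where a whole thing is asked for, a point or a joint stands for the part that bears it (a point fixed in the world has none). Each returns a list of dicts, best first, with "confidence" (0 to 1); they miss things now and then, are a little off and sometimes report something else, mostly with a low value. They report only what shows in the picture. A call takes as long as a camera call.
- r.look_for(camera, target): "point" ([x, y, z] in m, in world coordinates, good to about 4 mm: the middle of the surface that is visible of it).
- r.silhouettes(camera, target): "pixels" (480x640 bool, what is visible of it).
The state is a dict: "clock": time; "q": joint angles; "qd": joint speeds; "joint_torque": joint torques, N m; "tool_pos": TCP position; "eef_rot": TCP orientation; "contact_force": force on the tool from outside, world axes, zero at the start; "moment": the same for the moment, N m; "opening": opening from 0.0 (shut) to 1.0 (fully open); "finger_force": force on a finger pad.
Only numpy, scipy, OpenCV 4.12 (cv2) and the standard library are available. Lean on these libraries where they do the work, as an engineer would, in place of code of your own. Each camera call takes 0.05 s, during which the arm holds its last target. There are 200 camera calls.

TASK

The hob has been washed down: take the grey wash cap off the gas valve's spindle, stand it upright, fully down, in the round well of the storage rack that fits it closely, and let go of it. Then pick up the loose black knob, turn it so that its pointer matches the flat of the D-shaped spindle, push it fully home on the spindle, press knob and spindle down against the valve's spring, well past half way, and keep holding the knob pressed like that: the program finishes while still gripping and pressing it. Leave the other things on the counter where they are.

Things in the scene. Friction and masses are not known exactly. Their poses are not given: they have to be found in the camera images.
- cap: grey plastic wash cap: a tube 30 across, 55 tall, closed on top, open below (bore 22 across, 47 deep), 40 g. At the start it stands loosely over the spindle on the hob's deck (80 above the counter), not touching the spindle; lift it 35 or more straight up to clear the spindle. Origin: centre of its underside, z up.
- dock_round_floor (a point): floor centre of the cap's own well: round, 34 across, 20 deep, in a white block 58 x 58 x 28 on the rack. This floor is 14 above the counter, the block's top 34. z up, x and y along the block's sides. The cap fits with 2 play all round and then stands 35 out of the block.
- dock_wide_floor (a point): floor centre of the too wide round well (46 across, 20 deep) in an equal block: not the cap's place.
- dock_square_floor (a point): floor centre of the square well (24 x 24, 20 deep) in an equal block: the cap does not fit.
- rack: fixed steel base plate of the rack, 196 x 70 x 6, origin at the centre of its underside, x along its length. The three blocks stand on it in a row along its x, 63 apart, in any order.
- knob: loose black hob knob, 60 g, 45 tall, standing bore down on the counter. Origin: centre of its underside, z up. Round skirt 44 across, 19 high; on it a grip bar 26 high, 14 wide (along y), sides parallel from x = -12 to +18, tapering at -x to a pointer nose ending at x = -27; white line on the pointer half of its top. Bore: see point knob_bore.
- knob_bore (a point): centre of the mouth of the knob's bore, in its underside (same point and axes as the knob's origin). The bore is D-shaped, 16 across, 16 deep, its flat on the pointer's side (-x), 4.5 off axis. It goes over the spindle only with pointer and spindle flat on the same side, to about 0.13 rad. Fully home, this point is 16 below spindle_tip.
- spindle_tip (a point): top centre of the upright brass spindle (hob's front left, under the cap at the start): D-section 14 across, top edge chamfered 1, flat on its -x side, 3.5 off axis; z up. At rest 30 above the deck, 110 above the counter. A washer at its foot turns with it; the washer's tab, 6 wide, points 25 out on the flat's side, visible beside the cap. The spindle turns only stiffly (0.25 N m).
- spindle (a joint): how far the spindle is pressed down, in m: 0 at rest, 0.007 at its stop. A spring pushes back with 4 N at the start and 9.6 N at the stop.
- hob: fixed steel gas hob, 280 (x) x 360 (y), deck 80 above the counter. Origin: centre of its footprint, on the counter. Bare spindle at x = -80, y = +120; a knob already fitted (fixed, top 139 above the counter) at x = -80, y = -100; burner and pan support, up to 118 above the counter, centred at x = +45, y = -20, reaching 115 from there.
- meal_a: bystander: a black oblong meal tray 170 x 120 x 45 with a square of lasagne in it; origin under its centre
- meal_b: bystander: a second such loaded meal tray; origin under its centre
- mill: bystander: a dark wooden pepper mill, 52 across, 122 tall; origin under its centre
- spice: bystander: a small amber glass jar with a steel lid, 44 across, 75 tall; origin under its centre
- timer: bystander: a white square kitchen timer, 60 x 60 x 34; origin under its centre
- spoon: bystander: a tasting spoon 200 long lying on the counter; origin under its centre
- turner: bystander: a steel turner 280 long lying on the counter; origin under its centre

How it is judged:
By the outcome, as a careful person would: the job done as asked, in the order asked, and still so for the second after the job is handed in, while the arm keeps its last pose, push and grip.
It also fails if it takes over 54 s, if anything falls off the work surface, if the arm or the gripper's body presses on something with over 40 N, if the wrist force passes 120 N, or if a joint passes its speed limit or range.

## Working session

There is one attempt and no reset: what is moved stays moved. The work goes in short steps, Python scripts to look and compute and a tool call to move; the robot and the scene stay as the last step left them, time stands still between calls to the robot, and variables do not carry over. Pictures are saved under pics/ and viewed, at most 10 in all, crops included, and the job is handed in when it is done.

Besides the shell and the picture viewer there is one more tool, called after "Emit:" as a command line: name --argument value ..., lists and objects as JSON in quotes. play_rows: Moves the arm, as the interface text tells. Its arguments: {"type":"object","properties":{"translation":{"type":"array","items":{"type":"array","items":{"type":"number"}}},"delta_rot":{"type":"array","items":{"type":"array","items":{"type":"number"}}},"grip":{"type":"array","items":{"type":"number"}},"squeeze":{"type":"number"}},"required":["translation","delta_rot","grip"]}

```bash
mkdir -p pics; ls
python3 - <<'E'
from plant import r
import cv2
s=r.get_state();print(s)
for c in("scene","side"):
    im=r.snapshot(c);cv2.imwrite(f"pics/{c}0.png",im);k=r.get_calibration(c);print(c,k)
    for t in("cap","knob","hob","rack","dock_round_floor","spindle_tip"):
        try:print(t,[(x["point"],x["confidence"]) for x in r.look_for(c,t)][:3])
        except Exception as e:print(t,e)
E
```

```text
pics
{'clock': 0.0, 'q': array([ 1.23778119,  0.68995929, -0.1944958 ,  1.56635789,  0.15729257,
        0.90250992, -0.21509038]), 'qd': array([-6.16797091e-04,  6.27148859e-04, -3.12615328e-05, -7.64127649e-04,
       -3.14443431e-04, -1.17942517e-03, -1.17645275e-03]), 'joint_torque': array([ 1.30427202e-04, -5.27564478e+01, -1.26684878e+00, -1.53427380e+01,
       -5.26439014e-02,  6.68444205e-03,  1.63607724e-04]), 'tool_pos': array([ 0.22391733, -0.5829489 ,  0.30192119]), 'eef_rot': array([ 9.83220478e-01,  1.82418862e-01, -2.38804059e-04, -8.90890834e-04]), 'contact_force': array([ 0.07751309, -0.33628885, -0.79467943]), 'moment': array([ 0.0234433 , -0.02167478, -0.00199538]), 'finger_force': 0.0, 'opening': 0.998443653921012}
scene {'intrinsics': array([[608.38295714,   0.        , 309.55638189],
       [  0.        , 608.38295714, 233.57879876],
       [  0.        ,   0.        ,   1.        ]]), 'k1': 0.03936965622021405, 'eye': array([1.63620191, 0.19635508, 0.8894162 ]), 'rotation': array([0.30149111, 0.32324149, 0.66897881, 0.59756624])}
cap [([0.5445, -0.1725, 0.1176
[... 284 characters left out ...]
ay([[451.5941295 ,   0.        , 325.66187274],
       [  0.        , 451.5941295 , 246.17912081],
       [  0.        ,   0.        ,   1.        ]]), 'k1': -0.010148081078466542, 'eye': array([ 0.34062782, -0.44114747,  0.75653701]), 'rotation': array([ 0.35259594, -0.075551  , -0.17717649,  0.9157383 ])}
cap [([0.5396, -0.1849, 0.1316], 0.68)]
knob [([0.5748, 0.0703, 0.024], 0.92), ([0.3811, 0.0975, 0.0177], 0.62), ([0.786, 0.0503, 0.0263], 0.16)]
hob [([0.631, -0.2608, 0.0777], 0.61)]
rack [([0.4917, 0.28, 0.0044], 0.83), ([0.5746, 0.3097, 0.0213], 0.62), ([0.7587, 0.2213, 0.0327], 0.39)]
dock_round_floor [([0.4478, 0.3006, 0.0339], 0.88), ([0.5761, 0.3115, 0.0245], 0.68)]
spindle_tip []
```

View pics/scene0.png

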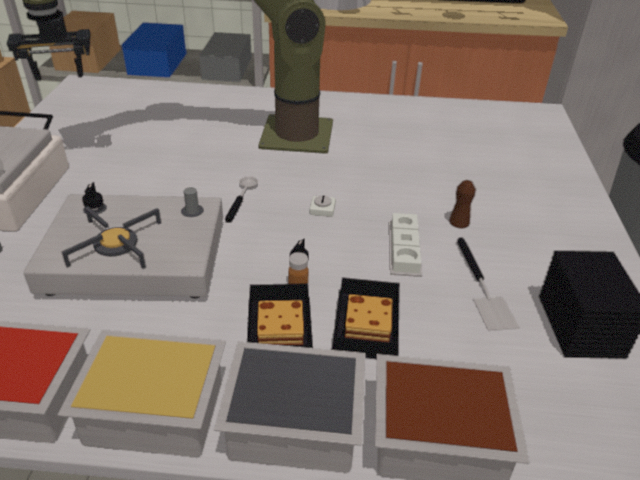

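View pics/side0.png

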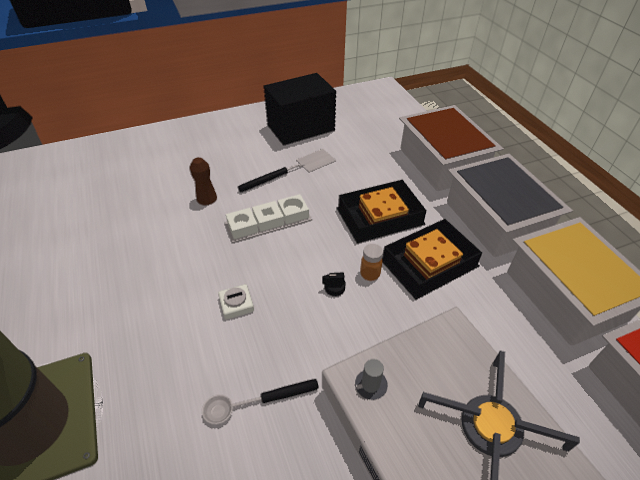

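The scene view shows the cap at (191,200), the knob at (299,247) beside the spice jar at (298,268), and the rack at (405,245). The square well is in the middle. In the side view the right well (293,206) looks wider than the left one (242,219), so the left one is probably the cap's. Next I'll write helpers and check the sizes.

```bash
cat > h.py <<'E'
import numpy as np, cv2
from scipy.spatial.transform import Rotation as R
from plant import r
def unpix(k,uv,z):
    "pixel -> world point at height z"
    K=k["intrinsics"]; p=cv2.undistortPoints(np.array(uv,float).reshape(-1,1,2),K,np.array([k["k1"],0,0,0.]))[:,0]
    d=np.c_[p[:,0],-p[:,1],-np.ones(len(p))]@R.from_quat(k["rotation"]).as_matrix().T
    return k["eye"]+d*((z-k["eye"][2])/d[:,2])[:,None]
def pix(k,P):
    c=(np.atleast_2d(P)-k["eye"])@R.from_quat(k["rotation"]).as_matrix()
    return cv2.projectPoints(np.c_[c[:,0],-c[:,1],-c[:,2]],np.zeros(3),np.zeros(3),k["intrinsics"],np.array([k["k1"],0,0,0.]))[0][:,0]
def topix(P):pass
def step(pos,yaw):
    "needed shift in tool axes (mm) and turn about tool z (deg) from measured pose; yaw of tool x in the world"
    s=r.get_state(); Q=R.from_quat(s["eef_rot"]); M=Q.as_matrix()
    y=np.degrees(np.arctan2(M[1,0],M[0,0])); 
    print("now",s["tool_pos"].round(4),"yaw",y.round(2),"tilt",M[:,2].round(4),"| shift mm",(1000*M.T@(np.array(pos)-s["tool_pos"])).round(1),"turn z",round(-((yaw-y+180)%360-180),2),"q",s["q"].round(2),"t",s["clock"])
E
python3 - <<'E'
from h import *
k=r.get_calibration("wrist");s=r.get_state()
M=R.from_quat(s["eef_rot"]).as_matrix()
print("cam in tool",M.T@(k["eye"]-s["tool_pos"]),(M.T@R.from_quat(k["rotation"]).as_matrix()).round(3),k["intrinsics"][0],k["k1"])
for c in("scene","side"):
    k=r.get_calibration(c)
    for t in("mill","spice","timer","meal_a"):print(c,t,[(x["point"],x["confidence"]) for x in r.look_for(c,t)][:2])
# wells at block top z .034: dark-hole widths
k=r.get_calibration("scene");print(unpix(k,[[405,219],[407,255],[392,276],[421,274],[392,215],[418,213]],.034).round(3))
k=r.get_calibration("side");print(unpix(k,[[242,219],[293,206]],.034).round(3))
step([.47,-.17,.30],0)
E
```

```text
cam in tool [ 0.07200621 -0.00075164 -0.08226541] [[ 0.001  0.962  0.275]
 [ 1.    -0.001 -0.   ]
 [-0.     0.275 -0.962]] [386.10090906   0.         312.27814144] -0.03166386459941235
scene mill [([0.4149, 0.4484, 0.0587], 0.66), ([0.5851, 0.0785, 0.0334], 0.65)]
scene spice [([0.6833, 0.0813, 0.0531], 0.84), ([0.376, -0.0996, 0.0148], 0.66)]
scene timer [([0.4142, 0.4452, 0.0573], 0.62)]
scene meal_a [([0.7974, 0.0659, 0.038], 0.88), ([0.7806, 0.2342, 0.0376], 0.85)]
side mill [([0.394, 0.4335, 0.0658], 0.87)]
side spice [([0.6563, 0.0737, 0.0482], 0.98), ([0.3828, 0.0937, 0.021], 0.71)]
side timer [([0.3839, 0.098, 0.0211], 0.85)]
side meal_a [([0.7583, 0.2172, 0.0324], 0.96), ([0.7851, 0.0553, 0.0253], 0.59)]
[[0.442 0.316 0.034]
 [0.578 0.317 0.034]
 [0.652 0.284 0.034]
 [0.638 0.345 0.034]
 [0.429 0.285 0.034]
 [0.413 0.347 0.034]]
[[0.452 0.311 0.034]
 [0.575 0.31  0.034]]
now [ 0.2242 -0.5834  0.3027] yaw 21.02 tilt [ 0.e+00 -1.e-04 -1.e+00] | shift mm [ 377.7 -297.7    2.7] turn z 21.02 q [ 1.24  0.69 -0.19  1.57  0.16  0.9  -0.22] t 1.1
```

Emit:
play_rows --translation '[[0.043,-0.0268,0],[0.043,-0.0268,0],[0.043,-0.0268,0],[0.043,-0.0268,0],[0.043,-0.0268,0],[0.043,-0.0268,0],[0.043,-0.0268,0],[0.043,-0.0268,0],[0.043,-0.0268,0],[0.043,-0.0268,0],[0,0,0],[0,0,0],[0,0,0]]' --delta_rot '[[0,0,0],[0,0,0],[0,0,0],[0,0,0],[0,0,0],[0,0,0],[0,0,0],[0,0,0],[0,0,0],[0,0,0],[0,0,10.5],[0,0,10.5],[0,0,0]]' --grip '[1,1,1,1,1,1,1,1,1,1,1,1,1]'

```text
clock: 2.72
tool_pos: [0.5296, -0.1788, 0.3028]
eef_rot: [1.0, 0.001, -0.0, 0.0]
contact_force: [-0.8, -0.1, 0.5]
opening: 1.0
finger_force: 0.0
```

Run:
```python
from h import *
step([.53,-.175,.30],0)
k=r.get_calibration("wrist");im=r.snapshot("wrist");np.savez("k1.npz",**{a:k[a] for a in k});cv2.imwrite("pics/w1.png",im)
for o in r.silhouettes("wrist","cap")[:2]:
    v,u=np.nonzero(o["pixels"]);print(o["confidence"],u.min(),u.max(),v.min(),v.max(),len(u))
print(r.look_for("wrist","cap"))
```

```text
now [ 0.5296 -0.1788  0.3028] yaw 0.15 tilt [-0.e+00 -7.e-04 -1.e+00] | shift mm [ 0.4 -3.8  2.8] turn z 0.15 q [ 0.26  0.6  -0.03  1.77  0.03  0.77 -1.35] t 2.725
0.66 285 327 195 249 1912
[{'point': [0.5367, -0.1738, 0.1356], 'confidence': 0.82}]
```

View pics/w1.png

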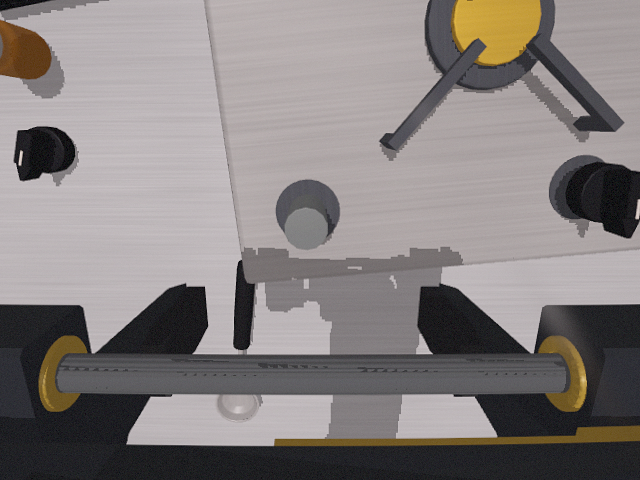

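The wrist view shows the cap's top disc at (306,228) on a darker disc centred near (308,210). The knob is at (45,152) and the hob's left edge runs from (206,0) to (243,280). I'll enlarge the cap area to find the tab.

Run:
```python
from h import *
im=cv2.imread("pics/w1.png");c=im[165:260,255:360]
a=cv2.resize(c,None,fx=5,fy=5,interpolation=cv2.INTER_CUBIC).astype(float)
a=np.clip((a-60)*2.2,0,255).astype(np.uint8)
cv2.imwrite("pics/w1c.png",a)
k=dict(np.load("k1.npz"));print(unpix(k,[[306,228]],.135))
g=cv2.GaussianBlur(cv2.resize(cv2.cvtColor(c,6),None,fx=5,fy=5,interpolation=2),(0,0),4)
h=cv2.HoughCircles(g,cv2.HOUGH_GRADIENT,1,50,param1=60,param2=15,minRadius=95,maxRadius=130)
print(h[0,:4]/5+[255,165,0] if h is not None else h)
```

```text
[[ 0.5375396  -0.17354978  0.135     ]]
None
```

View pics/w1c.png

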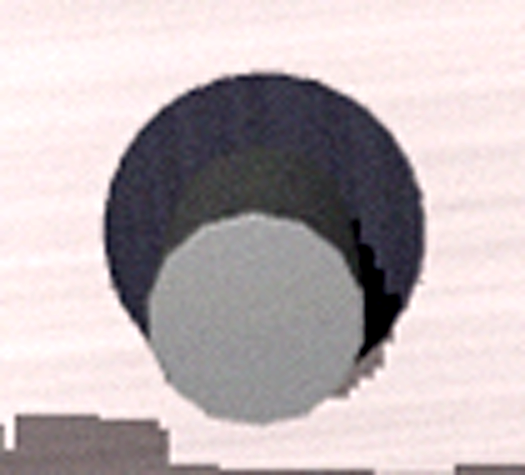

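Emit:
play_rows --translation '[[0.004,-0.0025,0.03],[0.004,-0.0025,0.035],[0,0,0.035],[0,0,0.0258],[0,0,0.01],[0,0,0],[0,0,0],[0,0,0],[0,0,0],[0,0,0]]' --delta_rot '[[0,0,0],[0,0,0],[0,0,0],[0,0,0],[0,0,0],[0,0,0],[0,0,0],[0,0,0],[0,0,0],[0,0,0]]' --grip '[1,1,1,1,1,1,-1,-1,-1,-1]' --squeeze 15

```text
clock: 4.12
tool_pos: [0.5376, -0.1741, 0.1672]
eef_rot: [1.0, 0.0, 0.0, 0.0]
contact_force: [0.3, -0.9, -0.2]
opening: 0.567
finger_force: 0.0
```

Emit:
play_rows --translation '[[0,0,0],[0,0,0],[0,0,0]]' --delta_rot '[[0,0,0],[0,0,0],[0,0,0]]' --grip '[-1,-1,-1]'

```text
clock: 4.5
tool_pos: [0.5375, -0.1741, 0.1669]
eef_rot: [1.0, 0.0, 0.0, 0.0]
contact_force: [0.7, -0.5, 0.3]
opening: 0.341
finger_force: 15.0
```

Emit:
play_rows --translation '[[0,0,-0.015],[0,0,-0.03],[0,0,-0.035],[0,0,-0.03],[0,0,-0.015],[0,0,0]]' --delta_rot '[[0,0,0],[0,0,0],[0,0,0],[0,0,0],[0,0,0],[0,0,0]]' --grip '[-1,-1,-1,-1,-1,-1]'

```text
clock: 5.25
tool_pos: [0.5378, -0.1742, 0.2929]
eef_rot: [1.0, 0.0, 0.001, 0.0]
contact_force: [0.7, -0.2, -1.3]
opening: 0.342
finger_force: 15.0
```

Run:
```python
from h import *
step([.53,-.175,.30],0)
k=r.get_calibration("wrist");im=r.snapshot("wrist");np.savez("k2.npz",**{a:k[a] for a in k});cv2.imwrite("pics/w2.png",im)
u,v=pix(k,[.5375,-.1735,.11])[0];print(u,v,pix(k,[.5375,-.1735,.08]))
u,v=int(u),int(v);c=im[v-60:v+60,u-70:u+70]
cv2.imwrite("pics/w2c.png",cv2.resize(c,None,fx=5,fy=5,interpolation=2)); print(u-70,v-60)
# rack well refinement from both cameras
```

```text
now [ 0.5378 -0.1742  0.2929] yaw 0.01 tilt [ 2.1e-03 -6.0e-04 -1.0e+00] | shift mm [-7.8  0.8 -7.1] turn z 0.01 q [ 0.25  0.62 -0.03  1.77  0.03  0.75 -1.37] t 5.25
312.8647389801728 234.49893391431348 [[312.80229153 224.54112697]]
242 174
```

View pics/w2c.png

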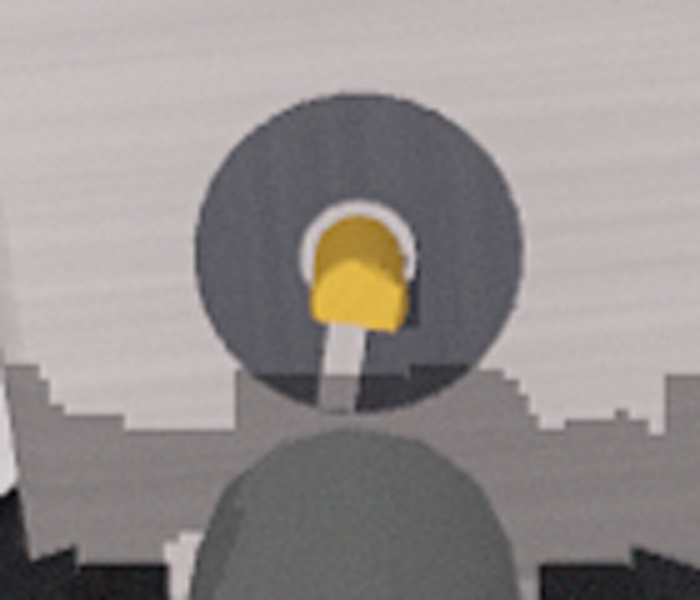

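```bash
python3 - <<'E'
from h import *
k=dict(np.load("k2.npz"));f=lambda P,z:unpix(k,np.array(P,float)/5+[242,174],z)
b=f([[359,252.5],[358,256],[337,411],[195,252],[523,252],[346,328],[319,409],[355,412]],.082);print(b.round(4))
for a,c in((b[2],b[0]),(b[2],b[5])):
    d=a-c;print("tab angle",np.degrees(np.arctan2(d[1],d[0])))
t=f([[312,318],[398,331],[357,258],[310,290],[409,290]],.110);print(t.round(4))
d=t[1]-t[0];print("flat normal",np.degrees(np.arctan2(d[1],d[0]))-90)
im=cv2.imread("pics/w2.png");c=cv2.resize(im[174:294,242:382],None,fx=5,fy=5,interpolation=2)
m=(c[...,0]<110)&(c[...,2]>200);m=cv2.morphologyEx(m.astype(np.uint8),cv2.MORPH_OPEN,np.ones((9,9)))
q=max(cv2.findContours(m,0,1)[0],key=cv2.contourArea)[:,0];print("tip bbox",q.min(0),q.max(0))
w=f(q,.110)[:,:2];res=[]
# fit D outline: centre + angle
from scipy.optimize import least_squares
def e(p):
    d=w-p[:2];n=np.array([np.cos(p[2]),np.sin(p[2])]);return np.maximum(np.hypot(*d.T)-.007,d@n-.0035)
for a0 in(2.6,3.1,3.6):
    s=least_squares(e,[*w.mean(0),a0],loss="soft_l1",f_scale=3e-4);print(s.x[:2].round(4),np.degrees(s.x[2]),s.cost)
# rack: block tops by colour
for cn in("scene","side"):
    kk=r.get_calibration(cn);I=cv2.imread(f"pics/{cn}0.png")
    x0,x1,y0,y1={"scene":(380,430,205,285),"side":(215,320,185,250)}[cn]
    cv2.imwrite(f"pics/r_{cn}.png",cv2.resize(I[y0:y1,x0:x1],None,fx=6,fy=6,interpolation=2))
E
python3 -c "
import cv2,numpy as np
a=cv2.imread('pics/r_scene.png');b=cv2.imread('pics/r_side.png')
o=np.zeros((480,780,3),np.uint8)
a=a[:, :300];o[:480,:300]=a;b=cv2.resize(b,(480,297));o[:297,300:]=b;cv2.imwrite('pics/rr.png',o);print(a.shape,b.shape)"
```

```text
[[ 0.538  -0.1743  0.082 ]
 [ 0.5375 -0.1741  0.082 ]
 [ 0.5119 -0.1708  0.082 ]
 [ 0.5381 -0.1486  0.082 ]
 [ 0.5381 -0.1999  0.082 ]
 [ 0.5258 -0.1722  0.082 ]
 [ 0.5123 -0.1679  0.082 ]
 [ 0.5118 -0.1737  0.082 ]]
tab angle 172.4189885264755
tab angle 174.04846510335483
[[ 0.5352 -0.1675  0.11  ]
 [ 0.5333 -0.1797  0.11  ]
 [ 0.544  -0.1739  0.11  ]
 [ 0.5393 -0.1672  0.11  ]
 [ 0.5393 -0.1813  0.11  ]]
flat normal -188.88397899895926
tip bbox [314 261] [399 327]
[ 0.5377 -0.1731] 170.2217735072417 4.2486336900691175e-05
[ 0.5375 -0.1745] 171.7925550582061 4.3408071619194226e-05
[ 0.5375 -0.1745] 171.50882311599662 4.340502238376302e-05
(480, 300, 3) (297, 480, 3)
```

View pics/rr.png

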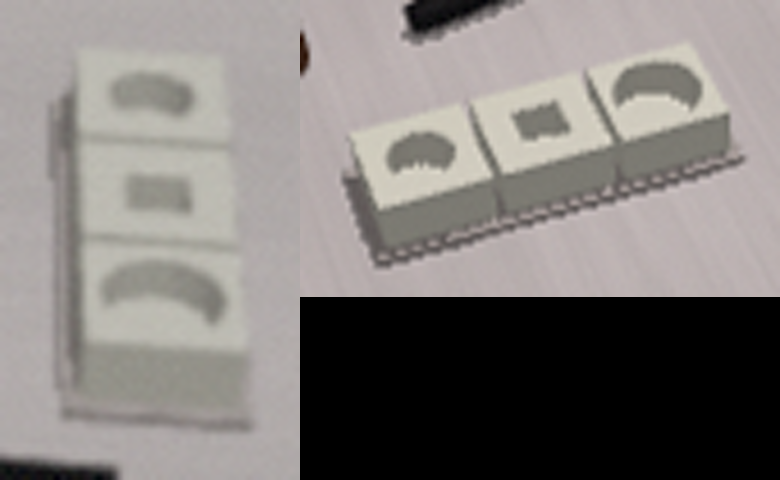

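The crops show that the small round well is the one at the robot's end: (152,95) in the scene crop and (422,153) in the side crop. The wide well is at the other end. The spindle is at (0.5377, -0.174) with its flat at about 172°. Next I'll move the cap over the rack.

Emit:
play_rows --translation '[[-0.0083,-0.0443,0],[-0.0083,-0.0443,0],[-0.0083,-0.0443,0],[-0.0083,-0.0443,0],[-0.0083,-0.0443,0],[-0.0083,-0.0443,0],[-0.0083,-0.0443,0],[-0.0083,-0.0443,0],[-0.0083,-0.0443,0],[-0.0083,-0.0443,0],[-0.0083,-0.0443,0],[0,0,0],[0,0,0],[0,0,0],[0,0,0],[0,0,0],[0,0,0],[0,0,0],[0,0,0],[0,0,0]]' --delta_rot '[[0,0,0],[0,0,0],[0,0,0],[0,0,0],[0,0,0],[0,0,0],[0,0,0],[0,0,0],[0,0,0],[0,0,0],[0,0,0],[0,0,-10.5],[0,0,-10.5],[0,0,-10.5],[0,0,-10.5],[0,0,-10.5],[0,0,-10.5],[0,0,-10.5],[0,0,-10.5],[0,0,-6]]' --grip '[-1,-1,-1,-1,-1,-1,-1,-1,-1,-1,-1,-1,-1,-1,-1,-1,-1,-1,-1,-1]'

```text
clock: 7.8
tool_pos: [0.4454, 0.3126, 0.2903]
eef_rot: [0.706, 0.709, -0.002, -0.0]
contact_force: [-0.3, 0.6, -0.3]
opening: 0.341
finger_force: 15.0
```

Run:
```python
from h import *
step([.447,.313,.293],90)
k=r.get_calibration("wrist");im=r.snapshot("wrist");np.savez("k3.npz",**{a:k[a] for a in k});cv2.imwrite("pics/w3.png",im)
u,v=pix(k,[.447,.313,.034])[0].astype(int);print(u,v)
cv2.imwrite("pics/w3c.png",cv2.resize(im[v-60:v+60,u-80:u+80],None,fx=5,fy=5,interpolation=2)); print(u-80,v-60,k["eye"])
```

```text
now [0.4454 0.3126 0.2903] yaw 90.26 tilt [-0.0029 -0.0017 -1.    ] | shift mm [ 0.4  1.6 -2.7] turn z 0.26 q [-0.44  0.62 -0.43  1.82  0.35  0.78 -1.04] t 7.8
313 211
233 151 [0.446058   0.38481276 0.37242086]
```

View pics/w3c.png

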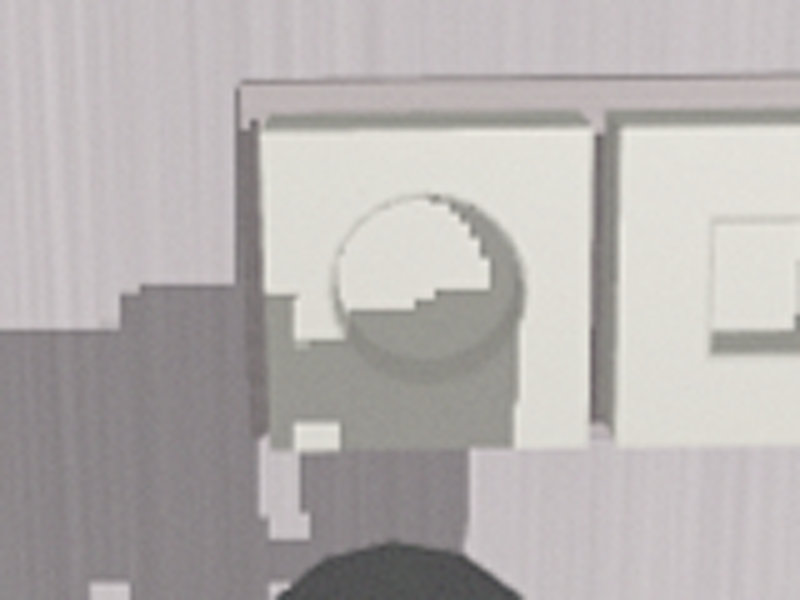

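Run:
```python
from h import *
k=dict(np.load("k3.npz"));f=lambda P,z:unpix(k,np.array(P,float)/5+[233,151],z)
p=f([[428.5,288.5],[332,288],[525,288],[428,194],[428,383]],.034);print(p.round(4),"diam",np.linalg.norm(p[1]-p[2]),np.linalg.norm(p[3]-p[4]))
q=f([[262,128],[590,126],[591,447],[270,449]],.034);print(q.round(4),q.mean(0).round(4),np.linalg.norm(q-np.roll(q,1,0),axis=1))
step([p[0][0],p[0][1],.105],90)
# cap outline: expected apex for bottom rim (15 out along tool x from axis)
s=r.get_state();M=R.from_quat(s["eef_rot"]).as_matrix()
for z,n in((.087,"bottom"),(.032,"top")):
    for dx in(.013,.015,.017):print(n,dx,(pix(k,s["tool_pos"]+M@[dx,0,z])[0]-[233,151])*5)
```

```text
[[0.4515 0.3156 0.034 ]
 [0.4343 0.3156 0.034 ]
 [0.4687 0.3158 0.034 ]
 [0.4513 0.3325 0.034 ]
 [0.4516 0.2982 0.034 ]] diam 0.03443327439351112 0.0343346864112116
[[0.4222 0.3439 0.034 ]
 [0.4794 0.3446 0.034 ]
 [0.4815 0.2863 0.034 ]
 [0.4228 0.2856 0.034 ]] [0.4515 0.3151 0.034 ] [0.05836046 0.05721769 0.0583435  0.05863589]
now [0.4454 0.3126 0.2903] yaw 90.39 tilt [-0.003  -0.0017 -1.    ] | shift mm [  3.3   6.6 185.2] turn z 0.39 q [-0.44  0.62 -0.43  1.82  0.35  0.78 -1.04] t 7.85
bottom 0.013 [386.11178815 551.07387888]
bottom 0.015 [386.04084773 530.62196901]
bottom 0.017 [385.96953808 510.04154107]
top 0.013 [382.77042661 828.51697944]
top 0.015 [382.65311453 800.76582247]
top 0.017 [382.53491329 772.75584271]
```

Run:
```python
from h import *
from scipy.optimize import least_squares
k=dict(np.load("k3.npz"));im=cv2.imread("pics/w3.png");g=cv2.GaussianBlur(cv2.cvtColor(im,6),(0,0),.7).astype(float)
s=r.get_state();M=R.from_quat(s["eef_rot"]).as_matrix();T=s["tool_pos"]
# first strongly dark row in each column
pts=[]
for u in range(292,336):
    col=g[245:300,u]; v=np.nonzero(col<92)[0]
    if len(v): pts.append((u,245+v[0]))
pts=np.array(pts,float);print(pts[::3].tolist(), g[255:275:2,313])
th=np.radians(np.arange(-90,91,3))
w=[]
for p in pts[8:-8]:
    z=(T+M@[0,0,.087])[2];w.append(unpix(k,[p],z)[0])
c=(np.array(w)-T)@M
f=least_squares(lambda p:np.hypot(c[:,0]-p[0],c[:,1]-p[1])-.015,[0,0],loss="soft_l1",f_scale=3e-4);print("cap bottom centre in tool",f.x,abs(f.fun).max())
```

```text
[[292.0, 268.0], [295.0, 265.0], [298.0, 263.0], [301.0, 263.0], [304.0, 262.0], [307.0, 261.0], [310.0, 260.0], [313.0, 260.0], [316.0, 261.0], [319.0, 261.0], [322.0, 262.0], [325.0, 263.0], [328.0, 265.0], [331.0, 267.0], [334.0, 269.0]] [136. 136. 112.  82.  85.  84.  84.  82.  83.  83.]
cap bottom centre in tool [-0.00163903  0.00091615] 0.00031470995037405705
```

Emit:
play_rows --translation '[[0.0046,0.0057,0],[0,0,0.035],[0,0,0.045],[0,0,0.04],[0,0,0.025],[0,0,0.005],[0,0,0],[0,0,0]]' --delta_rot '[[0,0,0.3],[0,0,0],[0,0,0],[0,0,0],[0,0,0],[0,0,0],[0,0,0],[0,0,0]]' --grip '[-1,-1,-1,-1,-1,-1,-1,-1]'

```text
clock: 8.85
tool_pos: [0.4523, 0.3184, 0.1429]
eef_rot: [0.709, 0.705, 0.001, 0.0]
contact_force: [-0.6, -0.0, -0.8]
opening: 0.337
finger_force: 15.0
```

Run:
```python
from h import *
step([.4515,.3156,.101],90)
k=r.get_calibration("wrist");im=r.snapshot("wrist");np.savez("k4.npz",**{a:k[a] for a in k})
u,v=pix(k,[.4515,.3156,.034])[0];print(u,v)
cv2.imwrite("pics/w4.png",im)
cv2.imwrite("pics/w4c.png",cv2.resize(im[180:400,210:430],None,fx=2.7,fy=2.7,interpolation=2))
```

```text
now [0.4523 0.3184 0.1429] yaw 89.69 tilt [ 0.0017  0.0013 -1.    ] | shift mm [-2.8 -0.8 41.9] turn z -0.31 q [-0.53  0.85 -0.28  1.9   0.49  0.46 -1.17] t 8.85
308.63922452862414 275.7938540911799
```

View pics/w4c.png

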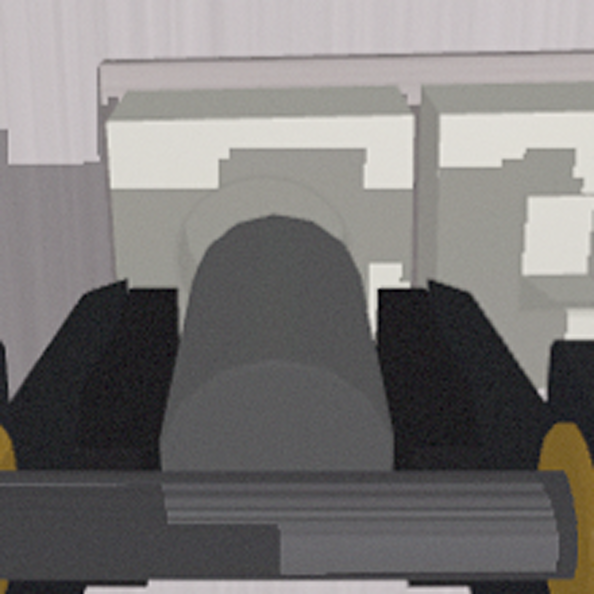

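The crop shows the cap's bottom front at (275,215) and the rim of the well, from left 180 to right 347 with its top at (263,178). The cap is about 2 mm off to the right, so I'll work out the correction.

Run:
```python
from h import *
from scipy.optimize import least_squares
k=dict(np.load("k4.npz"));s=r.get_state();M=R.from_quat(s["eef_rot"]).as_matrix();T=s["tool_pos"]
def fit(P,h,rad):
    w=unpix(k,np.array(P)/2.7+[210,180],h);c=(w-T)@M
    f=least_squares(lambda p:np.hypot(c[:,0]-p[0],c[:,1]-p[1])-rad,[0,0]);return f.x*1000,f.fun*1000
a=fit([[275,215],[245,222],[305,222],[222,240],[330,240],[208,258],[345,258]],T[2]-.087,.015)
b=fit([[181,240],[186,220],[200,202],[225,186],[263,177],[300,185],[325,200],[340,217],[347,238]],.034,.017)
print(a,b,"shift",b[0]-a[0])
```

```text
(array([-1.96861162,  0.92772626]), array([ 0.75909257,  0.44621462,  0.31044552, -0.40977665, -0.44480385,
       -0.79030089, -0.68506539])) (array([-3.06153364, -1.41746413]), array([-0.28912113,  0.22673888,  0.15667886, -0.10009512, -0.03102707,
       -0.14055232,  0.06202828,  0.20847172, -0.18346935])) shift [-1.09292202 -2.34519039]
```

Emit:
play_rows --translation '[[-0.0011,-0.0023,0],[0,0,0.01],[0,0,0.01],[0,0,0.008],[0,0,0.006],[0,0,0.003],[0,0,0]]' --delta_rot '[[0,0,0],[0,0,0],[0,0,0],[0,0,0],[0,0,0],[0,0,0],[0,0,0]]' --grip '[-1,-1,-1,-1,-1,-1,-1]'

```text
clock: 9.78
tool_pos: [0.4493, 0.3167, 0.1047]
eef_rot: [0.709, 0.705, -0.0, 0.0]
contact_force: [0.6, -0.2, -0.3]
opening: 0.344
finger_force: 15.0
```

Emit:
play_rows --translation '[[0,0,0.002],[0,0,0.0015],[0,0,0],[0,0,0]]' --delta_rot '[[0,0,0],[0,0,0],[0,0,0],[0,0,0]]' --grip '[-1,-1,-1,-1]'

```text
clock: 10.28
tool_pos: [0.4494, 0.3167, 0.1015]
eef_rot: [0.709, 0.705, 0.0, 0.0]
contact_force: [-0.4, 0.8, 0.1]
opening: 0.341
finger_force: 15.0
```

Emit:
play_rows --translation '[[0,0,0],[0,0,0],[0,0,0],[0,0,0],[0,0,-0.02],[0,0,-0.05],[0,0,-0.06],[0,0,-0.06],[-0.0345,0.018,0],[-0.0345,0.018,0],[-0.0345,0.018,0],[-0.0345,0.018,0],[-0.0345,0.018,0],[-0.0345,0.018,0],[-0.0345,0.018,0],[0,0,0],[0,0,0]]' --delta_rot '[[0,0,0],[0,0,0],[0,0,0],[0,0,0],[0,0,0],[0,0,0],[0,0,0],[0,0,0],[0,0,0],[0,0,0],[0,0,0],[0,0,0],[0,0,0],[0,0,0],[0,0,0],[0,0,0],[0,0,0]]' --grip '[0.4,0.4,0.4,0.4,0.4,0.4,0.4,0.4,0.4,0.4,0.4,0.4,0.4,0.4,0,0,0]'

```text
clock: 12.4
tool_pos: [0.5738, 0.0753, 0.2914]
eef_rot: [0.709, 0.706, 0.0, -0.0]
contact_force: [-0.6, -0.3, -0.7]
opening: 0.501
finger_force: 0.0
```

Run:
```python
from h import *
step([.575,.075,.29],90)
k=r.get_calibration("wrist");im=r.snapshot("wrist");np.savez("k5.npz",**{a:k[a] for a in k});cv2.imwrite("pics/w5.png",im)
u,v=pix(k,[.58,.075,.03])[0].astype(int)
print(r.look_for("wrist","knob"),r.look_for("wrist","spice"))
for o in r.silhouettes("wrist","knob")[:2]:
    y,x=np.nonzero(o["pixels"]);print(o["confidence"],x.min(),x.max(),y.min(),y.max())
A=cv2.resize(im[v-50:v+50,u-70:u+70],None,fx=4,fy=4,interpolation=2);print("A origin",u-70,v-50)
sc=r.snapshot("scene");ks=r.get_calibration("scene");a,b=pix(ks,[.45,.315,.05])[0].astype(int)
sd=r.snapshot("side");kd=r.get_calibration("side");c,d=pix(kd,[.45,.315,.05])[0].astype(int)
z=lambda I,a,b:cv2.resize(I[b-25:b+25,a-30:a+30],None,fx=4,fy=4,interpolation=2)
for n,K in(("scene",ks),("side",kd)):print(n,[(o["point"],o["confidence"]) for o in r.look_for(n,"cap")][:2])
o=np.vstack([A,np.hstack([z(sc,a,b),z(sd,c,d),np.zeros((200,80,3),np.uint8)])]);o=np.clip(o.astype(float)*1.3,0,255);cv2.imwrite("pics/w5c.png",o);print(o.shape)
```

```text
now [0.5738 0.0753 0.2914] yaw 89.75 tilt [-5.e-04  8.e-04 -1.e+00] | shift mm [-0.3  1.3  1.4] turn z -0.25 q [ 0.06  0.67 -0.47  1.71  0.38  0.85 -0.58] t 12.4
[{'point': [0.5841, 0.081, 0.0178], 'confidence': 0.58}] [{'point': [0.6614, 0.0872, 0.0771], 'confidence': 0.67}]
0.81 293 344 182 229
0.34 450 639 138 301
A origin 248 161
scene [([0.4611, 0.3141, 0.0606], 0.55)]
side [([0.4537, 0.3022, 0.0547], 0.62)]
(600, 560, 3)[ WARN:0@4.111] global loadsave.cpp:1063 imwrite_ Unsupported depth image for selected encoder is fallbacked to CV_8U.
```

View pics/w5c.png

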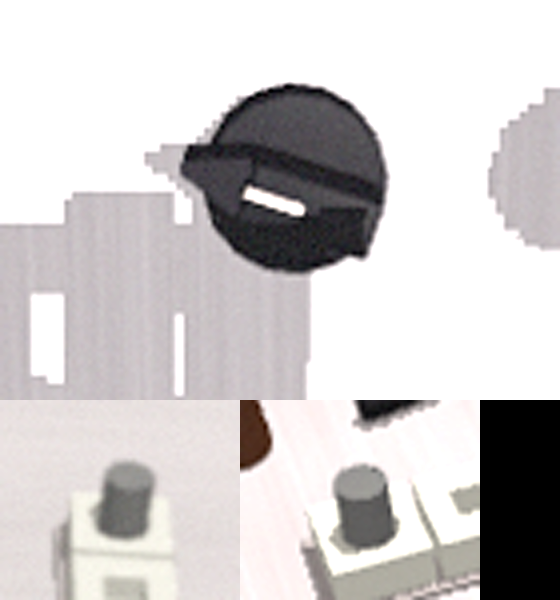

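The crop shows the knob's skirt centre near (296,178), the white line from (245,193) to (303,209) and the nose pointing left at (183,160). The insets show the cap upright in its small round well. Next I'll work out the knob's pose.

Run:
```python
from h import *
from scipy.optimize import least_squares
k=dict(np.load("k5.npz"));im=cv2.imread("pics/w5.png")
f=lambda P,z:unpix(k,np.array(P,float)/4+[248,161],z)
g=cv2.resize(im[161:261,248:388],None,fx=4,fy=4,interpolation=2);G=cv2.cvtColor(g,6)
m=np.zeros_like(G);m[180:222,235:312]=(G[180:222,235:312]>110)*255
y,x=np.nonzero(m);w=f(np.c_[x,y],.045)[:,:2];c=w.mean(0);U,S,V=np.linalg.svd(w-c,full_matrices=False)
d=V[0]*(-1 if V[0][0]>0 else 1);pr=(w-c)@d
print("line centre",c,"angle",np.degrees(np.arctan2(d[1],d[0])),"len",np.ptp(pr),len(x))
# skirt: dark silhouette upper arc at z=.019
pts=[];
for a in np.radians(range(-180,1,6)):
    for R_ in np.arange(125,60,-.5):
        p=np.array([296,178])+R_*np.array([np.cos(a),np.sin(a)])
        if G[int(p[1]),int(p[0])]<95: pts.append(p);break
pts=np.array(pts);pts=pts[(pts[:,1]<145)|(pts[:,0]>350)]
q=f(pts,.019)[:,:2];s=least_squares(lambda p:np.hypot(*(q-p[:2]).T)-p[2],[.58,.08,.022],loss="soft_l1",f_scale=3e-4);print("skirt",s.x,abs(s.fun).max(),len(q))
e=f([[183,165],[187,182],[358,257],[368,208]],.045);print(e.round(4))
n=np.array([-d[1],d[0]]);print("line offset from skirt centre along pointer / across",(c-s.x[:2])@d,(c-s.x[:2])@n)
```

```text
line centre [0.57837755 0.07856147] angle 161.36025533828325 len 0.013758713685580227 877
skirt [0.58323257 0.07934913 0.02089874] 0.0005487719876693768 27
[[0.5588 0.0866 0.045 ]
 [0.5596 0.0829 0.045 ]
 [0.5968 0.066  0.045 ]
 [0.5988 0.077  0.045 ]]
line offset from skirt centre along pointer / across 0.004348609903944927 0.002298083761325145
```

Emit:
play_rows --translation '[[0,0,0],[0,0,0],[0,0,0],[0,0,0],[0,0,0],[0,0,0],[0,0,0],[-0.0069,0.0058,0.02],[0,0,0.05],[0,0,0.05],[0,0,0.04],[0,0,0.01],[0,0,0]]' --delta_rot '[[0,0,-10.6],[0,0,-10.6],[0,0,-10.6],[0,0,-10.6],[0,0,-10.6],[0,0,-10.6],[0,0,-10.6],[0,0,0],[0,0,0],[0,0,0],[0,0,0],[0,0,0],[0,0,0]]' --grip '[-0.1,-0.1,-0.1,-0.1,-0.1,-0.1,-0.1,-0.1,-0.1,-0.1,-0.1,-0.1,-0.1]'

```text
clock: 14.42
tool_pos: [0.5825, 0.0787, 0.1211]
eef_rot: [0.14, 0.99, -0.0, -0.0]
contact_force: [-1.7, -0.5, 0.0]
opening: 0.45
finger_force: 0.0
```

Run:
```python
from h import *
step([.582,.079,.086],164)
im=r.snapshot("wrist");cv2.imwrite("pics/w6.png",im)
```

```text
now [0.5825 0.0787 0.1211] yaw 163.86 tilt [-5.e-04 -1.e-04 -1.e+00] | shift mm [ 0.6  0.2 35.1] turn z -0.14 q [ 0.14  0.98 -0.64  1.79  0.89  0.69  0.28] t 14.425
```

Emit:
play_rows --translation '[[0,0,0.02],[0,0,0.012],[0,0,0.0035],[0,0,0],[0,0,0],[0,0,0],[0,0,0],[0,0,0],[0,0,0]]' --delta_rot '[[0,0,0],[0,0,0],[0,0,0],[0,0,0],[0,0,0],[0,0,0],[0,0,0],[0,0,0],[0,0,0]]' --grip '[-0.1,-0.1,-0.1,-0.1,-1,-1,-1,-1,-1]' --squeeze 45

```text
clock: 15.6
tool_pos: [0.5826, 0.0782, 0.0862]
eef_rot: [0.14, 0.99, -0.0, 0.0]
contact_force: [-0.3, -0.6, 2.2]
opening: 0.15
finger_force: 45.0
```

Emit:
play_rows --translation '[[0,0,-0.02],[0,0,-0.05],[0,0,-0.05],[0,0,-0.05],[-0.0087,-0.0425,-0.044],[-0.0087,-0.0425,0],[-0.0087,-0.0425,0],[-0.0087,-0.0425,0],[-0.0087,-0.0425,0],[-0.0085,-0.0426,0],[0,0,0],[0,0,0]]' --delta_rot '[[0,0,0],[0,0,0],[0,0,0],[0,0,0],[0,0,0],[0,0,0],[0,0,0],[0,0,0],[0,0,0],[0,0,0],[0,0,-8.3],[0,0,0]]' --grip '[-1,-1,-1,-1,-1,-1,-1,-1,-1,-1,-1,-1]'

```text
clock: 17.1
tool_pos: [0.5614, -0.1813, 0.3007]
eef_rot: [0.069, 0.998, 0.0, 0.0]
contact_force: [0.0, -0.2, -0.3]
opening: 0.154
finger_force: 45.0
```

Run:
```python
from h import *
step([.5377,-.174,.30],172.2)
k=r.get_calibration("wrist");im=r.snapshot("wrist");np.savez("k7.npz",**{a:k[a] for a in k});cv2.imwrite("pics/w7.png",im)
u,v=pix(k,[.5377,-.174,.11])[0];print(u,v);u,v=int(u),int(v)
cv2.imwrite("pics/w7c.png",cv2.resize(im[v-45:v+105,u-80:u+80],None,fx=4,fy=4,interpolation=2));print(u-80,v-45)
```

```text
now [ 0.5614 -0.1813  0.3007] yaw 172.12 tilt [ 6.e-04  9.e-04 -1.e+00] | shift mm [24.5  3.9  0.7] turn z -0.08 q [ 0.72  0.78 -0.9   1.66  0.68  1.05  1.04] t 17.1
315.6734257712372 194.96821944786336
235 149
```

View pics/w7c.png

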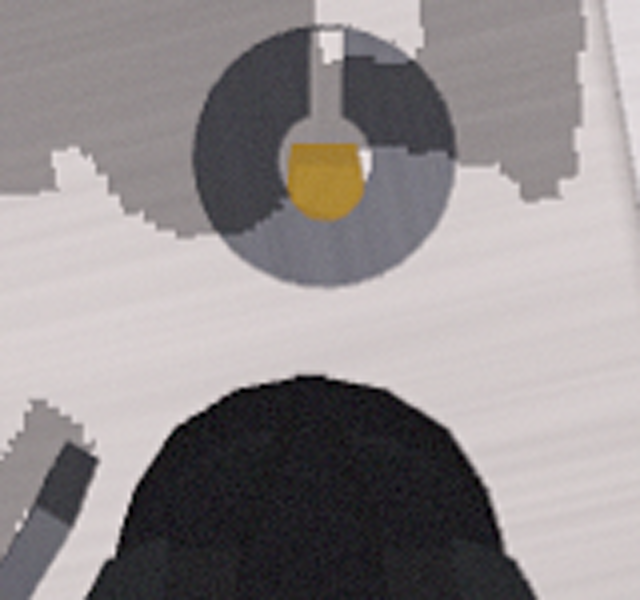

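The picture shows the brass tip at (326,190) and the bezel centred at (325,156). The tab points straight up, from (326,120) to (327,25), so it lies along the tool's x. The skirt's apex is at (311,376). Next I'll fit the knob-to-spindle offset.

Run:
```python
from h import *
from scipy.optimize import least_squares
k=dict(np.load("k7.npz"));im=cv2.imread("pics/w7.png");g=cv2.resize(im[149:299,235:395],None,fx=4,fy=4,interpolation=2)
s=r.get_state();M=R.from_quat(s["eef_rot"]).as_matrix();T=s["tool_pos"]
tl=lambda P,z:(unpix(k,(np.array(P,float)+.5)/4-.5+[235,149],z)-T)@M*1000
fit=lambda c,R_:least_squares(lambda p:np.hypot(c[:,0]-p[0],c[:,1]-p[1])-R_,c[:,:2].mean(0),loss="soft_l1",f_scale=.3)
G=cv2.cvtColor(g,6).astype(float)
# knob skirt: bottom edge
P=[]
for x in range(160,470,6):
    v=np.nonzero(G[340:520,x]<70)[0]
    if len(v):P.append((x,340+v[0]))
for z in(.0862,):
    for R_ in(22,):
        f=fit(tl(P,T[2]-z),R_);print("skirt",z,R_,f.x,f.fun.round(2)[::6])
    c=tl(P,T[2]-z);f=least_squares(lambda p:np.hypot(c[:,0]-p[0],c[:,1]-p[1])-p[2],[0,0,22],loss="soft_l1",f_scale=.3);print("free",f.x)
b=tl([[193,156],[456,156],[324.5,24],[324.5,287]],.082);print("bezel",b.round(2)[:,:2],b.mean(0))
# tip: yellow mask
B=g.astype(float);m=(B[...,2]-B[...,0]>70)&(G<200);m[:130]=0;m[240:]=0
y,x=np.nonzero(m);print("brass bbox",x.min(),x.max(),y.min(),y.max())
Q=[(c,np.nonzero(m[:,c])[0].max()) for c in range(x.min()+6,x.max()-5,3)]
f=fit(tl(Q,.110),7);print("tip arc",f.x,f.fun.round(2)[::4])
t=tl([[309.5,80],[343.5,80],[309.5,40],[343.5,40],[309.5,110],[343,110]],.0815);print("tab",t[:,:2].round(2))
```

```text
skirt 0.0862 22 [-1.96121726  0.5562954 ] [-0.26 -0.15  0.14 -0.12  0.31 -0.03  0.07 -0.15  0.24]
free [-1.68686464  0.56290943 21.75602887]
bezel [[ 25.75 -22.3 ]
 [ 25.77  29.1 ]
 [ 51.06   3.32]
 [ -0.53   3.47]] [ 25.51100618   3.3987821  218.71657785]
brass bbox 288 362 144 219
tip arc [25.65437057  3.27765317] [-0.04  0.06  0.01 -0.06  0.02 -0.14]
tab [[40.4   0.46]
 [40.41  7.03]
 [48.01  0.46]
 [48.01  6.98]
 [34.64  0.46]
 [34.64  6.97]]
```

Emit:
play_rows --translation '[[0.0137,0.0014,0],[0.0137,0.0014,0.02],[0,0,0.035],[0,0,0.025],[0,0,0],[0,0,0]]' --delta_rot '[[0,0,0],[0,0,0],[0,0,0],[0,0,0],[0,0,0],[0,0,0]]' --grip '[-1,-1,-1,-1,-1,-1]'

```text
clock: 17.9
tool_pos: [0.5357, -0.174, 0.2212]
eef_rot: [0.068, 0.998, 0.0, 0.001]
contact_force: [0.9, -0.1, 0.8]
opening: 0.157
finger_force: 45.0
```

Run:
```python
from h import *
from scipy.optimize import least_squares
c7,s7=np.cos(np.radians(172.12)),np.sin(np.radians(172.12))
t=np.array([.5614,-.1813])+.0274*np.array([c7,s7])+.0028*np.array([s7,-c7]);print("target",t)
step([*t,.196],172.2)
k=r.get_calibration("wrist");im=r.snapshot("wrist");cv2.imwrite("pics/w8.png",im)
s=r.get_state();M=R.from_quat(s["eef_rot"]).as_matrix();T=s["tool_pos"]
tl=lambda P,z:(unpix(k,np.array(P,float),z)-T)@M*1000
G=cv2.GaussianBlur(cv2.cvtColor(im,6),(0,0),.6).astype(float)
# scan columns from bottom-up near the knob: print profile down the middle
print(pix(k,T+M@[.022,0,.0862]), pix(k,T+M@[.0405,0.0003,T[2]-.0815]))
print(G[170:270:3,313].round().tolist())
```

```text
target [ 0.5346426  -0.17476993]
now [ 0.5357 -0.174   0.2212] yaw 172.23 tilt [ 1.8e-03  1.0e-04 -1.0e+00] | shift mm [ 1.  -1.  25.2] turn z 0.03 q [ 0.69  0.84 -0.82  1.81  0.81  0.86  0.91] t 17.9
[[308.96534364 239.38653401]] [[310.14205968 182.58558806]]
[142.0, 142.0, 140.0, 138.0, 140.0, 140.0, 138.0, 139.0, 139.0, 139.0, 140.0, 140.0, 139.0, 119.0, 136.0, 137.0, 140.0, 140.0, 139.0, 141.0, 139.0, 140.0, 139.0, 138.0, 92.0, 24.0, 30.0, 27.0, 23.0, 27.0, 26.0, 32.0, 27.0, 26.0]
```

Run:
```python
from h import *
from scipy.optimize import least_squares
k=r.get_calibration("wrist");im=cv2.imread("pics/w8.png")
s=r.get_state();M=R.from_quat(s["eef_rot"]).as_matrix();T=s["tool_pos"]
tl=lambda P,z:(unpix(k,np.array(P,float),z)-T)@M*1000
G=cv2.cvtColor(im,6).astype(int)
for v in(208,212,218,225,232,236):print(v,G[v,270:356:1].tolist() if v in(218,232) else "")
P=[]
for u in range(275,346,3):
    col=G[200:330,u].astype(float);v=np.nonzero(col<50)[0]
    if len(v) and v[0]>0:
        i=v[0];a,b=col[i-1],col[i];P.append((u,200+i-1+(a-70)/max(a-b,1) if a>70 else 200+i))
c=tl(P,T[2]-.0862);f=least_squares(lambda p:np.hypot(c[:,0]-p[0],c[:,1]-p[1])-22,[0,0],loss="soft_l1",f_scale=.3);print("skirt",f.x,f.fun.round(2).tolist())
# bezel outer edge per column (first blueish-dark pixel from top)
for u in range(285,341,6):print(u,G[198:226,u].tolist())
```

```text
208 
212 
218 [138, 139, 140, 142, 142, 138, 139, 140, 139, 141, 140, 138, 141, 133, 104, 70, 67, 63, 66, 65, 64, 69, 69, 70, 67, 66, 65, 65, 63, 63, 65, 68, 60, 70, 65, 66, 104, 146, 143, 140, 138, 141, 142, 140, 140, 140, 134, 59, 65, 70, 66, 70, 65, 67, 68, 68, 60, 63, 66, 67, 67, 67, 66, 68, 59, 63, 72, 107, 137, 144, 146, 147, 143, 144, 145, 143, 144, 145, 145, 144, 144, 144, 143, 144, 142, 143]
225 
232 [140, 140, 133, 76, 64, 68, 67, 68, 70, 65, 65, 65, 67, 67, 66, 63, 66, 65, 67, 67, 64, 63, 61, 71, 68, 64, 65, 70, 68, 64, 65, 70, 65, 66, 64, 68, 107, 147, 140, 140, 138, 138, 138, 139, 140, 138, 117, 59, 67, 68, 67, 67, 68, 67, 67, 74, 64, 64, 60, 66, 67, 67, 62, 73, 70, 68, 70, 64, 67, 70, 65, 68, 68, 69, 68, 66, 70, 64, 72, 102, 134, 139, 140, 140, 137, 142]
236 
skirt [-1.91756847  1.37891847] [-0.19, 0.33, 0.08, -0.04, -0.02, 0.12, 0.39, -0.12, -0.55, -0.13, 0.01, -0.39, 0.28, 0.33, -0.09, -0.06, -0.11, -0.07, -0.09, 0.42, 0.16, -0.12, -0.05, 0.07]
285 [137, 135, 139, 141, 139, 140, 137, 140, 140, 142, 142, 143, 142, 140, 136, 138, 139, 140, 140, 124, 70, 64, 66, 67, 62, 
[... 532 characters left out ...]
, 140, 141, 138]
315 [138, 139, 141, 141, 139, 139, 140, 138, 140, 143, 144, 125, 66, 107, 144, 143, 141, 142, 141, 142, 140, 140, 141, 141, 142, 138, 144, 139]
321 [140, 140, 142, 140, 140, 141, 140, 138, 141, 141, 142, 140, 128, 65, 67, 71, 70, 69, 70, 68, 70, 70, 70, 66, 69, 69, 71, 67]
327 [140, 140, 142, 143, 141, 141, 141, 143, 139, 137, 139, 138, 140, 138, 116, 65, 63, 68, 63, 62, 63, 63, 67, 65, 61, 68, 67, 63]
333 [142, 141, 142, 142, 141, 141, 142, 141, 142, 139, 138, 137, 142, 142, 141, 142, 136, 115, 65, 67, 68, 68, 74, 69, 66, 65, 67, 65]
339 [216, 218, 216, 216, 218, 219, 218, 220, 202, 134, 139, 141, 141, 141, 137, 137, 141, 137, 137, 142, 144, 120, 97, 125, 123, 122, 104, 63]
```

Run:
```python
from h import *
from scipy.optimize import least_squares
k=r.get_calibration("wrist");im=cv2.imread("pics/w8.png")
s=r.get_state();M=R.from_quat(s["eef_rot"]).as_matrix();T=s["tool_pos"]
tl=lambda P,z:(unpix(k,np.array(P,float),z)-T)@M*1000
G=cv2.cvtColor(im,6).astype(float)
P=[]
for u in range(280,337):
    col=G[195:240,u];i=np.nonzero(col<100)[0]
    if len(i): i=i[0];P.append((u,195+i-1+(col[i-1]-102)/(col[i-1]-col[i])))
for z in(.081,.082):
  c=tl(P,z)
  for R_ in(25.5,25.7):
    f=least_squares(lambda p:np.hypot(c[:,0]-p[0],c[:,1]-p[1])-R_,[0,0],loss="soft_l1",f_scale=.3);print("bezel",z,R_,f.x,abs(f.fun).max())
E=[]
for v in range(212,238,3):
    row=G[v];a=[j-1+(row[j]-104+0)/(row[j]-row[j-1])*-1+1 for j in range(302,311) if row[j]>=104>row[j-1]][0]
    b=[j-1+(row[j-1]-104)/(row[j-1]-row[j]) for j in range(313,320) if row[j]<104<=row[j-1]][0];E.append(((a+b)/2,v))
t=tl(E,.0815);print("tab mid",t[[0,-1],:2],"slope deg",np.degrees(np.polyfit(t[:,0],t[:,1],1)[0]))
```

```text
bezel 0.081 25.5 [-0.88333933  0.35324754] 0.18915907263906107
bezel 0.081 25.7 [-1.09822445  0.36984409] 0.18458396380871633
bezel 0.082 25.5 [-0.68617057  0.36651973] 0.1856675901128142
bezel 0.082 25.7 [-0.90094339  0.38313419] 0.18116491317863748
tab mid [[23.02682266  0.69057484]
 [ 8.39734843  0.55648585]] slope deg 0.38466177712039906
```

Emit:
play_rows --translation '[[0.001,-0.001,0],[0,0,0.01],[0,0,0.01],[0,0,0.003],[0,0,0],[0,0,0]]' --delta_rot '[[0,0,0],[0,0,0],[0,0,0],[0,0,0],[0,0,0],[0,0,0]]' --grip '[-1,-1,-1,-1,-1,-1]'

```text
clock: 18.7
tool_pos: [0.534, -0.1755, 0.197]
eef_rot: [0.068, 0.998, 0.0, 0.0]
contact_force: [-0.6, -0.7, 0.2]
opening: 0.151
finger_force: 45.0
```

Run:
```python
from h import *
step([.5346,-.1748,.196],172.2)
```

```text
now [ 0.534  -0.1755  0.197 ] yaw 172.22 tilt [ 4.e-04  1.e-04 -1.e+00] | shift mm [-0.5  0.8  1. ] turn z 0.02 q [ 0.68  0.87 -0.79  1.83  0.85  0.82  0.88] t 18.7
```

Emit:
play_rows --translation '[[-0.0004,0.0007,0],[0,0,0.001],[0,0,0.001],[0,0,0.001],[0,0,0.001],[0,0,0]]' --delta_rot '[[0,0,0],[0,0,0],[0,0,0],[0,0,0],[0,0,0],[0,0,0]]' --grip '[-1,-1,-1,-1,-1,-1]'

```text
clock: 19.45
tool_pos: [0.5348, -0.1749, 0.193]
eef_rot: [0.068, 0.998, 0.0, 0.001]
contact_force: [1.8, 0.4, 0.4]
opening: 0.157
finger_force: 45.0
```

Emit:
play_rows --translation '[[0,0,0.002],[0,0,0.002],[0,0,0.002],[0,0,0]]' --delta_rot '[[0,0,0],[0,0,0],[0,0,0],[0,0,0]]' --grip '[-1,-1,-1,-1]'

```text
clock: 19.95
tool_pos: [0.5348, -0.175, 0.1869]
eef_rot: [0.068, 0.998, 0.0, 0.001]
contact_force: [3.8, -0.8, -0.8]
opening: 0.156
finger_force: 45.0
```

Emit:
play_rows --translation '[[-0.0006,0,0],[0,0,0.002],[0,0,0.002],[0,0,0.002],[0,0,0]]' --delta_rot '[[0,0,0],[0,0,0],[0,0,0],[0,0,0],[0,0,0]]' --grip '[-1,-1,-1,-1,-1]'

```text
clock: 20.58
tool_pos: [0.535, -0.1751, 0.1807]
eef_rot: [0.068, 0.998, -0.0, 0.0]
contact_force: [4.1, -0.8, -0.8]
opening: 0.152
finger_force: 45.0
```

Emit:
play_rows --translation '[[-0.0003,0,0.001],[0,0,0.001],[0,0,0.0005],[0,0,0]]' --delta_rot '[[0,0,0],[0,0,0],[0,0,0],[0,0,0]]' --grip '[-1,-1,-1,-1]' --squeeze 55

```text
clock: 21.08
tool_pos: [0.5352, -0.1751, 0.1786]
eef_rot: [0.068, 0.998, -0.0, 0.0]
contact_force: [1.8, -0.6, 4.5]
opening: 0.154
finger_force: 55.0
```

Emit:
play_rows --translation '[[0,0,0.0015],[0,0,0.0015],[0,0,0.0015],[0,0,0],[0,0,0]]' --delta_rot '[[0,0,0],[0,0,0],[0,0,0],[0,0,0],[0,0,0]]' --grip '[-1,-1,-1,-1,-1]'

```text
clock: 21.7
tool_pos: [0.5352, -0.1751, 0.1743]
eef_rot: [0.068, 0.998, -0.0, 0.0]
contact_force: [1.3, -0.7, 7.8]
opening: 0.153
finger_force: 55.0
```

Emit:
play_rows --translation '[[0,0,0.0007],[0,0,0.0007],[0,0,0],[0,0,0]]' --delta_rot '[[0,0,0],[0,0,0],[0,0,0],[0,0,0]]' --grip '[-1,-1,-1,-1]'

```text
clock: 22.2
tool_pos: [0.5352, -0.175, 0.173]
eef_rot: [0.068, 0.998, -0.0, 0.0]
contact_force: [0.9, 0.9, 8.6]
opening: 0.151
finger_force: 55.0
```

Run:
```python
from h import *
k=r.get_calibration("wrist");im=r.snapshot("wrist")
s=r.get_state();M=R.from_quat(s["eef_rot"]).as_matrix();T=s["tool_pos"]
print(T,s["contact_force"],s["moment"],s["opening"],s["finger_force"])
print([ (o["point"],o["confidence"]) for n in("scene","side") if r.snapshot(n) is not None for o in r.look_for(n,"cap")[:1]+r.look_for(n,"knob")[:2]])
# knob slip in the hand: skirt bottom apex row against the free-held expectation
G=cv2.cvtColor(im,6).astype(float);print("skirt edge row",200+np.nonzero(G[200:330,312]<50)[0][0])
```

```text
[ 0.5352274  -0.17503593  0.17306211] [ 1.08994785 -0.30368378  8.41897486] [-0.10405173 -0.39304558 -0.0324346 ] 0.1530974331095695 55.002677869051695
[([0.5873, 0.314, 0.0238], 0.28), ([0.5547, -0.1746, 0.1023], 0.81), ([0.6852, 0.4822, 0.0076], 0.19), ([0.5156, -0.184, 0.1048], 0.51)]
skirt edge row 243
```

Run:
```python
from h import *
for n in("scene","side"):
    im=r.snapshot(n);k=r.get_calibration(n);a=cv2.imread(f"pics/{n}0.png")
    u,v=pix(k,[.4515,.3156,.06])[0].astype(int)
    print(n,u,v,"now",im[v-18:v+16:3,u].mean(1).round().tolist(),"start",a[v-18:v+16:3,u].mean(1).round().tolist())
    top=pix(k,[.4515,.3156,.069])[0];print(top,[ (o["point"],o["confidence"]) for o in r.look_for(n,"cap")[:2]])
    g=im.mean(2);b=a.mean(2);m=(np.abs(g-b)>40)[v-25:v+25,u-20:u+20];y,x=np.nonzero(m);print("changed box",x.min()+u-20,x.max()+u-20,y.min()+v-25,y.max()+v-25)
    c=np.array([[.4515+.015*np.cos(t),.3156+.015*np.sin(t),z] for t in np.linspace(0,6.28,40) for z in(.034,.069)]);p=pix(k,c);print("expected",p.min(0).round(1),p.max(0).round(1))
```

```text
scene 406 212 now [180.0, 176.0, 181.0, 180.0, 120.0, 119.0, 101.0, 88.0, 90.0, 89.0, 114.0, 185.0] start [172.0, 173.0, 173.0, 173.0, 170.0, 172.0, 171.0, 189.0, 136.0, 139.0, 179.0, 180.0]
[406.80737764 209.38169028] [([0.4006, 0.1095, 0.0256], 0.53)]
changed box 398 412 206 224
expected [398.8 205.7] [413.3 225.2]
side 239 209 now [44.0, 66.0, 64.0, 68.0, 66.0, 67.0, 68.0, 67.0, 66.0, 68.0, 67.0, 68.0] start [64.0, 147.0, 185.0, 182.0, 181.0, 180.0, 181.0, 201.0, 116.0, 120.0, 148.0, 199.0]
[239.33389394 206.37326572] []
changed box 219 258 184 233
expected [232.5 201.9] [247.9 222.3]
```

The cap is upright and fully down: its outline in the scene image matches the expected box within a pixel. In the side view the arm is in the way. The knob is home and pressed about 5.6 mm, so I'm handing the job in.

```bash
python3 -c "
from plant import r
s=r.get_state();print(s['contact_force'],s['tool_pos']);print(r.finish_job())"
```

```text
[ 0.07403218 -0.81319779  8.15315107] [ 0.53519569 -0.1750308   0.17305902]
the job is handed in; nothing more can be done
None
```

The job is handed in: the cap stands fully down in the close-fitting round well, and the knob is home on the spindle, gripped and held pressed about 5 to 6 mm of 7 (estimated from the spring force); `finish_job()` gave no verdict.

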